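Find the loaded lens cassette by feel, seat it in the tester and clamp it

TASK

One of the three look-alike lens cassettes on the instrument's loading bed holds a lens and is much heavier than the two empty ones: find it by feel, then push it gently along its lane into its port until it is fully home against the hidden stop, and leave the empty ones lying on the bed outside their ports. Then push the clamping lever fully over towards the instrument's housing. Push the cassettes gently, as the glass is delicate, and leave the objective, eyepiece and dust cap beside the instrument undisturbed.

Things in the scene. Friction and masses are not known exactly. Their poses are not given: they have to be found in the camera images.
- instrument: white lens tester with an aluminium loading bed, fixed. Origin at table height under the mouth of the middle port; x is the level loading direction, z up. Bed top 20 mm above the table, from x = -270 mm. Three lanes along x at y = -78, 0, 78 mm, 64 mm wide between ribs 14 mm high and wide, open at the rear (-x) end. Ports at x = 0; housing behind them from x = 160 to 320 mm, 248 wide, 180 high
- port (a point): centre of the middle lane's port mouth at bed height (axes as the instrument's); all three ports are alike and abreast: opening 52 mm high, flat roof 80 mm above the table. Hidden inside each is a firm stop roughly half a cassette deep (feel for it): a cassette fully home still sticks out by about half its length. Cassettes start 70 to 110 mm short of the mouth
- cassette_a: closed lens cassette, a box 120 mm long (its x, towards the ports), 60 wide, 46 high, origin at the centre of its underside, loose in a lane. All three look alike: two are empty (0.23-0.32 kg), one is full (0.75-0.95 kg); which one, and in which lane, is not told. While moving along the lane the full one drags 3.3 to 7 N, an empty one 1 to 2.5 N, and always over twice as much as an empty one in the same scene
- cassette_b: closed lens cassette, a box 120 mm long (its x, towards the ports), 60 wide, 46 high, origin at the centre of its underside, loose in a lane. All three look alike: two are empty (0.23-0.32 kg), one is full (0.75-0.95 kg); which one, and in which lane, is not told. While moving along the lane the full one drags 3.3 to 7 N, an empty one 1 to 2.5 N, and always over twice as much as an empty one in the same scene
- cassette_c: closed lens cassette, a box 120 mm long (its x, towards the ports), 60 wide, 46 high, origin at the centre of its underside, loose in a lane. All three look alike: two are empty (0.23-0.32 kg), one is full (0.75-0.95 kg); which one, and in which lane, is not told. While moving along the lane the full one drags 3.3 to 7 N, an empty one 1 to 2.5 N, and always over twice as much as an empty one in the same scene
- clamp (a joint): clamping lever on the roof of the ports, a steel rod pivoted low down, rad: 0 leans away from the housing (to the instrument's -x), 1.0 leans fully over towards the housing (+x); swings freely enough to be pushed with a fingertip and stays where it is left
- clamp_tip (a point): centre of the ball, 26 mm diameter, at the top end of that lever (about 85 mm above its pivot, which lies 88 mm inside the mouth on the instrument's centre line, about 102 mm above the table)
- objective: bystander: steel microscope objective standing on the table beside the loading bed, 42 mm diameter, 66 mm high; origin at the centre of its underside
- eyepiece: bystander: black eyepiece standing on the table beside the instrument, 40 mm diameter, 60 mm high; origin at the centre of its underside
- dust_cap: bystander: black dust cap lying on the roof of the ports beside the lever, 48 mm diameter, 16 mm high; origin at the centre of its underside
Not all that is in view belongs to the job. What is shaped like the cassette_a but purple or yellow is not meant.

How it is judged:
On the way, in this order (a step that is already met when the one before it is completed fails the run):
1. the cassette with the lens is fully home in its port (((x of cassette_a in the frame of instrument above -0.003 m and contact force between cassette_a and instrument above 6 N and linear speed of cassette_a below 0.05 m/s) or (x of cassette_b in the frame of instrument above -0.003 m and contact force between cassette_b and instrument above 6 N and linear speed of cassette_b below 0.05 m/s) or (x of cassette_c in the frame of instrument above -0.003 m and contact force between cassette_c and instrument above 6 N and linear speed of cassette_c below 0.05 m/s))), for 0.2 s.
2. the clamping lever is pushed fully over (value of joint clamp above 0.85 rad), for 0.1 s.
At the end, for the whole second after the job is handed in: The heavy cassette lies flat in its port within 3 mm of the stop (it weighs more than 6 N on the bed); the two empty cassettes lie flat and still on the bed, wholly outside their ports; the clamping lever stands beyond 0.85 rad (((x of cassette_a in the frame of instrument above -0.003 m and contact force between cassette_a and instrument above 6 N and linear speed of cassette_a below 0.05 m/s and angle between each of cassette_a, cassette_b, cassette_c's own z axis and vertical below 0.06 rad and z of cassette_a in the frame of instrument between 0.015 and 0.026 m and x of cassette_b in the frame of instrument between -0.27 and -0.064 m and linear speed of each of cassette_b, cassette_c below 0.02 m/s and z of cassette_b in the frame of instrument between 0.015 and 0.026 m and x of cassette_c in the frame of instrument between -0.27 and -0.064 m and z of cassette_c in the frame of instrument between 0.015 and 0.026 m) or (x of cassette_b in the frame of instrument above -0.003 m and contact force between cassette_b and instrument above 6 N and linear speed of cassette_b below 0.05 m/s and x of cassette_a in the frame of instrument between -0.27 and -0.064 m and linear speed of each of cassette_a, cassette_c below 0.02 m/s and angle between each of cassette_a, cassette_b, cassette_c's own z axis and vertical below 0.06 rad and z of cassette_a in the frame of instrument between 0.015 and 0.026 m and z of cassette_b in the frame of instrument between 0.015 and 0.026 m and x of cassette_c in the frame of instrument between -0.27 and -0.064 m and z of cassette_c in the frame of instrument between 0.015 and 0.026 m) or (x of cassette_c in the frame of instrument above -0.003 m and contact force between cassette_c and instrument above 6 N and linear speed of cassette_c below 0.05 m/s and x of cassette_a in the frame of instrument between -0.27 and -0.064 m and linear speed of each of cassette_a, cassette_b below 0.02 m/s and angle between each of cassette_a, cassette_b, cassette_c's own z axis and vertical below 0.06 rad and z of cassette_a in the frame of instrument between 0.015 and 0.026 m and x of cassette_b in the frame of instrument between -0.27 and -0.064 m and z of cassette_b in the frame of instrument between 0.015 and 0.026 m and z of cassette_c in the frame of instrument between 0.015 and 0.026 m)) and value of joint clamp above 0.85 rad); the robot touches nothing.
It fails at once if a cassette is pushed with more than 35 N (contact force between any of the arm, the fingers and cassette_a above 35 N or contact force between any of the arm, the fingers and cassette_b above 35 N or contact force between any of the arm, the fingers and cassette_c above 35 N).
It fails at once if a cassette hits the instrument with more than 50 N (contact force between instrument and cassette_a above 50 N or contact force between instrument and cassette_b above 50 N or contact force between instrument and cassette_c above 50 N).
It fails at once if the objective, eyepiece or dust cap is moved by more than 20 mm (distance of any of objective, eyepiece, dust_cap from where it was at the start of the episode above 0.02 m).
It also fails if it takes over 72 s, if anything falls off the work surface, if the arm or the gripper's body presses on something with over 40 N, if the wrist force passes 120 N, or if a joint passes its speed limit or range.

ROBOT

A 6-joint arm with a two-finger parallel gripper is mounted at the origin on the work surface. World frame = base frame: x ahead of the robot, y to its left, z up, the work surface at z = 0. Lengths are in m, angles in rad, forces in N, time in s.
With the tool pointing down it reaches from about 0.275 to 1 m from the base axis. Payload 8.4 kg.
Tool frame: the origin (TCP) lies midway between the tips of the shut fingers; the grasp point (between the pads) lies 19 mm behind it (manip.tcp_to_grasp is the distance from the TCP to the grasp point, in m); z points along the fingers, y is the line along which they close (so a half turn about z gives the same grasp; the last joint's range is limited). The gripper opens to 85 mm and grips with 20 to 120 N. Pads are 22 mm wide; open, the fingers measure 114 mm over their backs; the gripper's body (76 mm by 85 mm) begins 54 mm behind the grasp point. The pads swing forward as they close: fully open they stand 13 mm farther back than shut.
Start: joints at [-1.234, 0.353, 1.633, -0, 1.155, -0.002], TCP at [0.208, -0.589, 0.195] pointing down, gripper open.
Joint ranges: [-2.63, 2.63], [-0.92, 2.1], [0.06, 2.66], [-1.3, 4.44], [0, 2.69], [-3.02, 3.02]. Speed limits (rad/s): [2.22, 2.22, 2.79, 3.14, 3.14, 3.14].

INTERFACE

Orientations are given as a 3x3 rotation matrix whose columns are the frame's x, y, z axes.
In Python, from bench import manip gives the robot as it stands.
- The arm moves only by the tool drive_tool, never from a script. Its argument "deltas" is a list of rows, each a list of 2 entries, a list of its own where there are three numbers: the shift along the tool's x, y, z in cm, then the turn about the tool's z in degrees. In form: [[[dx, dy, dz], twist], ...]. A call has 1 to 10 rows; each row shifts and turns the commanded pose from where the row before left it, along the tool's axes as they then stand; what a row does not reach is not made up. A row lasts 1/10 s, in which the tool goes at most 50 mm and 8.59 degrees, less where a joint would pass 70% of its speed; a pose out of reach is approached as far as the arm can. A call with a gripper value outside its range is refused whole. "grip" is the closure, from 0 (fully open) to 1 (shut), set as the call begins (left out, the last holds). The fingers move at their own pace and stop on an object; "grip_force" is the grip in N (left out, the last holds). Time passes only in rows, so rows that do not move let the fingers close. It gives the time, the measured TCP pose, the force, the opening and the grip force at its end, in the units of the state.
- manip.state(): the state, without advancing time (a new reading comes with each control period).
- manip.snapshot(name): name is "scene" or "top" or "wrist"; returns (picture, depth): 400x640x3 uint8, blue, green, red; 400x640 float32, m along the optical axis (not along the pixel's ray), 0 where there is no reading.
- manip.camera_model(name): a dict with "fovy" (degrees; the focal length in pixels is half the picture's height over the tangent of half this angle, whatever the lens; pixels are square), "cx", "cy" (the principal point, pixels), "rvec" (rotation vector, rad) and "tvec" (3), from world to camera coordinates, as OpenCV has them; the wrist camera has in their place "mount" (4x4, takes a point from camera to tool coordinates, whose origin is the TCP and whose axes are the flange's). Camera axes: x right, y down, z forward; pixel columns grow to the right and rows downward; lengths in m; the calibration is good to about 2 mm. A picture is of the moment at which its call begins: read the wrist's pose just before it. camera_model takes no time and is no camera call.
- manip.finish_job(): hands the job in; it is judged then, once.
The state is a dict: "clock": time; "q": joint angles; "dq": joint speeds; "tau": joint torques, N m; "position": TCP position; "eef_rot": TCP orientation; "force": force on the tool from outside, world axes, zero at the start; "wrist_torque": the same for the moment, N m; "gripper_width": finger opening in m; "grip_force": force on a finger pad.
Only numpy, scipy, OpenCV 4.12 (cv2) and the standard library are available. Lean on these libraries where they do the work, as an engineer would, in place of code of your own. Each camera call takes 0.05 s, during which the arm holds its last target. There are 200 camera calls.

## Working session

There is one attempt and no reset: what is moved stays moved. The work goes in short steps, Python scripts to look and compute and a tool call to move; the robot and the scene stay as the last step left them, time stands still between calls to the robot, and variables do not carry over. Pictures are saved under pics/ and viewed, at most 10 in all, crops included, and the job is handed in when it is done.

Besides the shell and the picture viewer there is one more tool, called by a JSON object that holds its "api" and its "payload". drive_tool: Moves the arm, as the interface text tells. Its arguments: {"type":"object","properties":{"deltas":{"type":"array"},"grip":{"type":"number"},"grip_force":{"type":"number"}},"required":["deltas"]}

```bash
ls; mkdir -p pics; cat > h.py <<'E'
import numpy as np, cv2
from bench import manip
def cam(n):
    m=manip.camera_model(n); f=200/np.tan(np.radians(m['fovy'])/2)
    K=np.array([[f,0,m['cx']],[0,f,m['cy']],[0,0,1]])
    if 'rvec' in m:
        R=cv2.Rodrigues(np.array(m['rvec'],float))[0]; t=np.array(m['tvec'],float).ravel()
        return K,R.T,-R.T@t
    s=manip.state(); M=np.array(m['mount']); E=np.array(s['eef_rot']).reshape(3,3)
    return K,E@M[:3,:3],E@M[:3,3]+np.array(s['position'])
def cloud(C,d):
    K,R,o=C; v,u=np.mgrid[:d.shape[0],:d.shape[1]]
    p=np.stack([(u-K[0,2])/K[0,0]*d,(v-K[1,2])/K[1,1]*d,d],-1)
    return p@R.T+o
def ray(C,u,v,z):
    K,R,o=C; r=R@np.array([(u-K[0,2])/K[0,0],(v-K[1,2])/K[1,1],1]); return o+r*(z-o[2])/r[2]
E
python3 - <<'E'
from h import *
for n in ['scene','top']:
    C=cam(n); p,d=manip.snapshot(n); cv2.imwrite(f'pics/{n}0.png',p); np.savez(f'{n}0.npz',p=p,d=d)
    print(n,C[2],C[1][:,2],C[0][0,0],(d>0).mean())
s=manip.state(); print(s)
E
```

```text
pics
scene [ 0.87954062 -0.3178482   0.93604549] [-0.37427573  0.33630457 -0.86418569] 389.5730003232405 0.9958359375
top [ 0.34737052 -0.02435562  1.00698172] [ 0.17364661  0.03540629 -0.98417135] 392.84624255520777 0.9960859375
{'clock': 0.1, 'q': array([-1.23437054e+00,  3.53602749e-01,  1.63408199e+00, -1.33400341e-05,
        1.15520692e+00, -2.41053814e-03]), 'dq': array([ 7.67719034e-05, -2.94373671e-03, -4.64071622e-03, -3.24671851e-04,
        6.75766222e-04, -5.39693761e-04]), 'tau': array([-3.80449865e-04, -6.06355619e+01, -3.42817461e+01, -2.09575574e-04,
        3.85384497e-03,  6.66762560e-06]), 'position': array([ 0.20757067, -0.58900323,  0.19421238]), 'eef_rot': array([[ 9.43140304e-01,  3.32394603e-01, -4.40343451e-04],
       [ 3.32394895e-01, -9.43139513e-01,  1.22215928e-03],
       [-9.06615877e-06, -1.29903559e-03, -9.99999156e-01]]), 'force': array([ 0.01925323,  0.0364101 , -0.68010267]), 'wrist_torque': array([-0.01394828, -0.0068558 ,  0.05837989]), 'grip_force': 0.0, 'gripper_width': 0.08533620895381308}
```

View pics/top0.png

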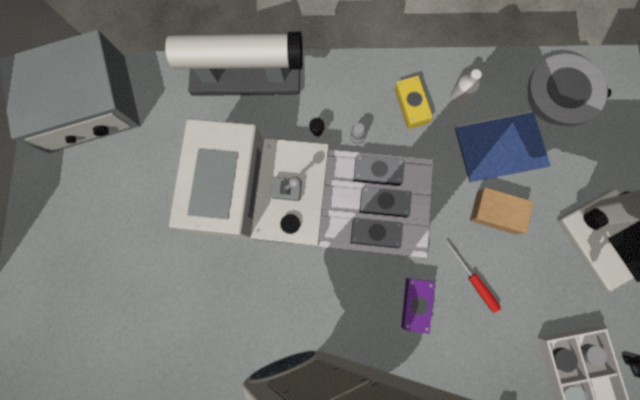

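View pics/scene0.png

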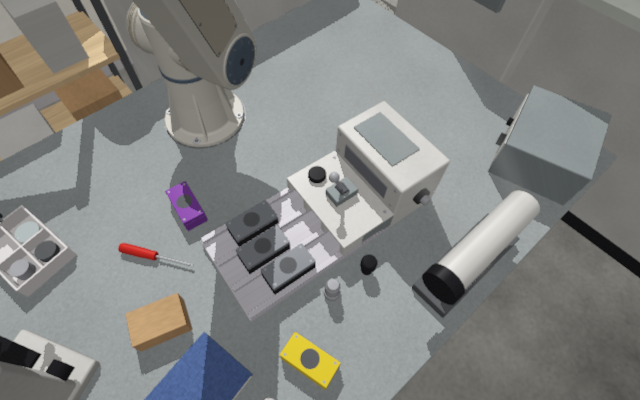

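The top view shows the instrument: housing at (213,177), port roof at (290,190), dark cassettes at (379,168), (386,201), (377,233), lever ball near (294,184) and dust cap at (290,223). The objective is at (358,132) and the eyepiece at (317,126). The purple (419,305) and yellow (413,101) boxes lie off the bed and are decoys. Next I measure positions.

```bash
python3 - <<'E'
from h import *
for n in ['top','scene']:
    C=cam(n); z=np.load(n+'0.npz'); P=cloud(C,z['d']); 
    def lay(lo,hi,box,nm):
        u0,v0,u1,v1=box; m=np.zeros(P.shape[:2],bool); m[v0:v1,u0:u1]=1
        m&=(P[...,2]>lo)&(P[...,2]<hi)
        m=cv2.morphologyEx(m.astype(np.uint8),cv2.MORPH_OPEN,np.ones((3,3)))
        k,l,st,c=cv2.connectedComponentsWithStats(m)
        for i in range(1,k):
            if st[i,4]>60:
                q=P[l==i]; (cx,cy),(w,h),a=cv2.minAreaRect(q[:,:2].astype(np.float32)*1000)
                print(n,nm,st[i,4],c[i].round(),'ctr',round(cx,1),round(cy,1),'wh',round(w,1),round(h,1),'ang',round(a,2),'z',np.median(q[:,2]).round(4))
    box=(150,100,450,270) if n=='top' else (190,90,460,330)
    lay(.17,.19,box,'house'); lay(.075,.085,box,'roof'); lay(.055,.072,box,'cass'); lay(.09,.098,box,'cap')
    lay(.105,.2,box,'lever'); lay(.015,.025,box,'bed')
E
```

```text
top house 7953 [213. 176.] ctr 546.7 241.2 wh 160.0 248.3 ang 84.28 z 0.1817
top roof 5628 [290. 190.] ctr 531.2 83.0 wh 160.9 248.4 ang 84.37 z 0.0808
top cass 175 [317. 124.] ctr 705.6 20.8 wh 37.7 33.3 ang 0.72 z 0.0607
top cass 122 [358. 129.] ctr 690.9 -85.2 wh 27.9 26.8 ang 89.03 z 0.0659
top cass 1202 [379. 169.] ctr 587.7 -134.2 wh 120.1 61.3 ang 84.66 z 0.0669
top cass 1235 [386. 201.] ctr 507.9 -148.7 wh 120.2 60.6 ang 84.13 z 0.0668
top cass 1274 [377. 232.] ctr 432.1 -125.7 wh 119.6 60.6 ang 84.33 z 0.0667
top cap 124 [287. 225.] ctr 442.5 85.6 wh 42.7 27.7 ang 56.79 z 0.0963
top lever 8867 [217. 177.] ctr 561.2 238.0 wh 163.3 277.8 ang 84.34 z 0.1814
top lever 276 [289. 185.] ctr 533.9 77.5 wh 58.2 38.3 ang 88.0 z 0.1202
top bed 642 [340. 168.] ctr 599.9 -38.6 wh 73.6 62.4 ang 86.01 z 0.0208
top bed 672 [418. 176.] ctr 580.3 -236.1 wh 74.4 63.6 ang 84.71 z 0.0208
top bed 903 [341. 199.] ctr 519.9 -41.9 wh 95.2 62.6 ang 84.42 z 0.0208
top bed 469 [420. 206.] ctr 500.2 -240.4 wh 50.6 63.5 ang 82.52 z 0.0205
top bed 784 [335. 229.] ctr 442.5 -26.7 wh 80.0 63.5 ang 84.53 z 0
[... 812 characters left out ...]
117.1 ang 1.54 z 0.1333
scene lever 7006 [392. 154.] ctr 561.0 239.3 wh 163.7 277.6 ang 84.57 z 0.1809
scene lever 312 [338. 184.] ctr 527.9 87.4 wh 76.2 42.5 ang 83.28 z 0.1145
scene lever 1428 [445. 277.] ctr 860.9 106.0 wh 102.2 85.5 ang 88.56 z 0.1691
scene bed 580 [288. 205.] ctr 438.4 -13.2 wh 87.8 59.9 ang 83.51 z 0.021
scene bed 742 [302. 228.] ctr 516.0 -28.8 wh 105.9 61.3 ang 83.94 z 0.021
scene bed 586 [220. 245.] ctr 417.2 -219.2 wh 72.6 60.4 ang 83.3 z 0.0208
scene bed 646 [323. 247.] ctr 595.1 -25.0 wh 81.9 62.2 ang 83.19 z 0.0211
scene bed 534 [233. 271.] ctr 495.3 -234.5 wh 57.5 61.2 ang 83.92 z 0.0209
scene bed 832 [253. 294.] ctr 573.0 -231.2 wh 79.8 65.6 ang 84.27 z 0.0208
```

Instrument frame from both views: origin ≈ (0.523, 0.003), x axis at 84.3° in the world. Cassette centres in that frame are (-130,-78), (-152,0) and (-137,78) mm. First I turn the tool so its x runs along the loading direction, with the fingers shut.

{"api": "drive_tool", "payload": {"deltas": [[[0,0,0],-8.1],[[0,0,0],-8.1],[[0,0,0],-8.1],[[0,0,0],-8.1],[[0,0,0],-8.1],[[0,0,0],-8.1],[[0,0,0],-8.1],[[0,0,0],-8.2]], "grip": 1}}

```text
clock: 0.9
position: [0.2076, -0.5892, 0.1944]
eef_rot: [[0.093, 0.996, -0.0], [0.996, -0.093, 0.001], [0.001, -0.0, -1.0]]
force: [0.7, 1.2, 0.0]
gripper_width: 0.0001
grip_force: 0.0
```

```bash
cat >> h.py <<'E'
EX=np.array([np.cos(np.radians(84.3)),np.sin(np.radians(84.3))]); EY=np.array([-EX[1],EX[0]]); O=np.array([.5229,.0034])
def go(x,y,z):
    "tool-axis shift in cm to instrument point (mm), yaw error deg"
    s=manip.state(); E=np.array(s['eef_rot']).reshape(3,3); p=np.array(s['position'])
    w=np.append(O+(x*EX+y*EY)/1000,z/1000)
    r=p[:2]-O
    print('inst pos mm',(np.array([r@EX,r@EY,p[2]])*1000).round(1),'delta cm',(E.T@(w-p)*100).round(2),'yaw',np.degrees(np.arctan2(E[1,0],E[0,0])).round(2),'F inst',np.round([np.array(s['force'])[:2]@EX,np.array(s['force'])[:2]@EY,s['force'][2]],2),'t',s['clock'],'w',round(s['gripper_width'],4))
E
python3 -c "
from h import *
go(-235,78,150)"
```

```text
inst pos mm [-621.   254.9  194.4] delta cm [38.48 17.92  4.47] yaw 84.65 F inst [ 1.27 -0.56  0.  ] t 0.9 w 0.0001
```

{"api": "drive_tool", "payload": {"deltas": [[[3.85,1.8,0.45],0.3],[[3.85,1.8,0.45],0],[[3.85,1.8,0.45],0],[[3.85,1.8,0.45],0],[[3.85,1.8,0.45],0],[[3.85,1.8,0.45],0],[[3.85,1.8,0.45],0],[[3.85,1.8,0.45],0],[[3.85,1.8,0.45],0],[[3.85,1.8,0.45],0]]}}

```text
clock: 1.9
position: [0.4272, -0.2236, 0.1496]
eef_rot: [[0.104, 0.995, -0.0], [0.995, -0.104, 0.0], [0.0, -0.0, -1.0]]
force: [0.5, -0.9, 0.4]
gripper_width: -0.0004
grip_force: 0.0
```

```bash
python3 -c "
from h import *
go(-235,78,32)"
```

```text
inst pos mm [-235.4   72.7  149.6] delta cm [ 0.03 -0.53 11.76] yaw 84.0 F inst [-0.83 -0.63  0.44] t 1.9 w -0.0004
```

{"api": "drive_tool", "payload": {"deltas": [[[0,-0.5,3],0],[[0,0,3],0],[[0,0,3],0],[[0,0,1.8],0],[[0,0,0.9],0],[[0,0,0],0],[[0,0,0],0]]}}

```text
clock: 2.6
position: [0.4221, -0.225, 0.0334]
eef_rot: [[0.104, 0.995, 0.0], [0.995, -0.104, -0.0], [-0.0, 0.0, -1.0]]
force: [-0.4, 0.2, 0.9]
gripper_width: 0.0001
grip_force: 0.0
```

```bash
python3 -c "
from h import *
go(-205,78,32)"
```

```text
inst pos mm [-237.3   77.6   33.4] delta cm [ 3.23 -0.06  0.14] yaw 84.01 F inst [0.13 0.39 0.95] t 2.6 w 0.0001
```

{"api": "drive_tool", "payload": {"deltas": [[[0.8,0,0.1],-0.3],[[0.8,0,0],0],[[0.6,0,0],0],[[0.2,0,0],0],[[0.2,0,0],0],[[0.2,0,0],0],[[0.2,0,0],0]]}}

```text
clock: 3.3
position: [0.4248, -0.1948, 0.0319]
eef_rot: [[0.099, 0.995, 0.0], [0.995, -0.099, -0.0], [-0.0, 0.0, -1.0]]
force: [-0.5, -0.0, 0.3]
gripper_width: 0.0002
grip_force: 0.0
```

{"api": "drive_tool", "payload": {"deltas": [[[0.2,0,0],0],[[0.2,0,0],0]]}}

```text
clock: 3.5
position: [0.4252, -0.1908, 0.0319]
eef_rot: [[0.099, 0.995, -0.0], [0.995, -0.099, 0.0], [0.0, -0.0, -1.0]]
force: [-0.8, 0.5, 0.4]
gripper_width: -0.0001
grip_force: 0.0
```

{"api": "drive_tool", "payload": {"deltas": [[[0.2,0,0],0],[[0.2,0,0],0]]}}

```text
clock: 3.7
position: [0.4255, -0.1868, 0.0319]
eef_rot: [[0.099, 0.995, -0.0], [0.995, -0.099, 0.0], [0.0, -0.0, -1.0]]
force: [-0.8, -1.0, -0.2]
gripper_width: -0.0001
grip_force: 0.0
```

{"api": "drive_tool", "payload": {"deltas": [[[0.2,0,0],0],[[0.2,0,0],0]]}}

```text
clock: 3.9
position: [0.4259, -0.1827, 0.0319]
eef_rot: [[0.099, 0.995, -0.0], [0.995, -0.099, 0.0], [0.0, -0.0, -1.0]]
force: [0.4, -0.2, 0.6]
gripper_width: 0.0
grip_force: 0.0
```

```bash
python3 -c "
from h import *
go(-205,78,32)"
```

```text
inst pos mm [-194.9   78.    31.9] delta cm [-1.01 -0.   -0.01] yaw 84.31 F inst [-0.14 -0.38  0.58] t 3.9 w 0.0
```

{"api": "drive_tool", "payload": {"deltas": [[[0.2,0,0],0],[[0.2,0,0],0]]}}

```text
clock: 4.1
position: [0.4264, -0.1788, 0.0319]
eef_rot: [[0.099, 0.995, 0.0], [0.995, -0.099, 0.0], [0.0, 0.0, -1.0]]
force: [0.3, 0.7, 0.5]
gripper_width: -0.0003
grip_force: 0.0
```

{"api": "drive_tool", "payload": {"deltas": [[[0.2,0,0],0],[[0.2,0,0],0]]}}

```text
clock: 4.3
position: [0.4267, -0.1748, 0.0319]
eef_rot: [[0.099, 0.995, -0.0], [0.995, -0.099, 0.0], [0.0, -0.0, -1.0]]
force: [0.9, 0.1, -0.3]
gripper_width: -0.0005
grip_force: 0.0
```

```bash
python3 - <<'E'
from h import *
go(-205,78,32)
C=cam('scene'); p,d=manip.snapshot('scene'); P=cloud(C,d)
m=((P[...,2]>.062)&(P[...,2]<.072)).astype(np.uint8); m[:190]=0;m[320:]=0;m[:,:200]=0;m[:,330:]=0
m=cv2.morphologyEx(m,cv2.MORPH_OPEN,np.ones((3,3)))
k,l,st,c=cv2.connectedComponentsWithStats(m)
for i in range(1,k):
    if st[i,4]>100:
        q=P[l==i][:,:2]-O; print(st[i],'x',np.percentile(q@EX,[1,99]).round(4),'y',np.percentile(q@EY,[1,99]).round(4))
cv2.imwrite('pics/s1.png',cv2.resize(p[150:340,180:380],None,fx=3,fy=3))
E
```

```text
inst pos mm [-186.9   78.    31.9] delta cm [-1.81 -0.   -0.01] yaw 84.31 F inst [ 0.17 -0.84 -0.29] t 4.3 w -0.0005
[234 200  43  40 789] x [-0.193  -0.0771] y [0.0485 0.1073]
[ 237  225   52   43 1129] x [-0.2099 -0.0931] y [-0.0289  0.0298]
[ 261  243   54   46 1217] x [-0.1881 -0.0708] y [-0.1068 -0.048 ]
```

View pics/s1.png

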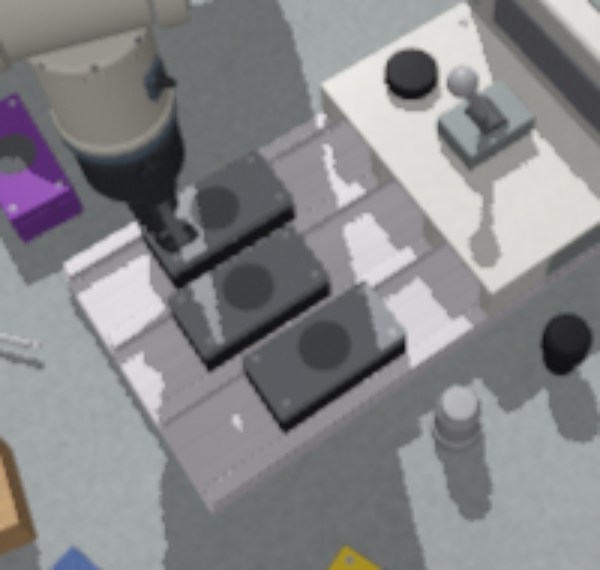

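```bash
python3 - <<'E'
from h import *
for n in ['scene','top']:
    C=cam(n); p,d=manip.snapshot(n); P=cloud(C,d)
    q=P[...,:2]-O; x=q@EX;y=q@EY;z=P[...,2]
    print(n)
    for z0 in np.arange(.02,.2,.01):
        m=(z>z0)&(z<=z0+.01)&(abs(y-.078)<.032)&(x<-.1)&(x>-.27)
        if m.sum()>3: print(z0.round(3),m.sum(),'x',np.percentile(x[m],[2,50,98]).round(4),'y',np.percentile(y[m],[2,50,98]).round(4))
    m=(z>.06)&(z<.072)&(abs(y-.078)<.032)&(x>-.25)&(x<0); print('cass',np.percentile(x[m],[1,50,99.5]).round(4))
    cv2.imwrite(f'pics/{n}2.png',p)
for n in ['wrist']:
    C=cam(n);p,d=manip.snapshot(n); cv2.imwrite('pics/w2.png',p); P=cloud(C,d);q=P[...,:2]-O; x=q@EX;y=q@EY;z=P[...,2]
    m=(z>.06)&(z<.072)&(abs(y-.078)<.032)&(x>-.25)&(x<0); print('cass',m.sum(),np.percentile(x[m],[1,50,99.5]).round(4))
E
```

```text
scene
0.02 423 x [-0.2663 -0.2308 -0.1958] y [0.0528 0.0806 0.1091]
0.03 95 x [-0.253  -0.1668 -0.1031] y [0.0461 0.0493 0.1095]
0.04 77 x [-0.1957 -0.1502 -0.1032] y [0.0477 0.0496 0.0926]
0.05 72 x [-0.1956 -0.1587 -0.1031] y [0.0477 0.0496 0.0837]
0.06 615 x [-0.1949 -0.1371 -0.1012] y [0.0488 0.071  0.1068]
0.07 16 x [-0.1953 -0.1458 -0.1101] y [0.0496 0.0738 0.0963]
0.11 8 x [-0.1978 -0.1963 -0.1915] y [0.0494 0.0635 0.0699]
0.12 20 x [-0.1971 -0.1903 -0.1849] y [0.0499 0.0625 0.0668]
0.13 11 x [-0.2012 -0.1956 -0.1727] y [0.05   0.0629 0.0659]
0.14 6 x [-0.2011 -0.1987 -0.1708] y [0.0603 0.0614 0.0676]
0.15 9 x [-0.2017 -0.1985 -0.1687] y [0.0597 0.0607 0.0617]
0.16 15 x [-0.204  -0.1973 -0.1662] y [0.0512 0.0586 0.0669]
0.17 9 x [-0.204  -0.1997 -0.1954] y [0.0479 0.0596 0.0614]
cass [-0.1953 -0.1255 -0.0767]
top
0.02 20 x [-0.2681 -0.2028 -0.1041] y [0.0914 0.1032 0.1086]
0.03 9 x [-0.1441 -0.1221 -0.1175] y [0.1075 0.1076 0.1098]
0.04 7 x [-0.1438 -0.1261 -0.1018] y [0.1072 0.1075 0.1076]
0.06 504 x [-0.1503 -0.1246 -0.1011] y [0.049  0.0771 0.1069]
0.07 25 x [-0.1431 -0.1316 -0.1061] y [0.0561 0.0749 0.1015]
cass [-0.1506 -0.1138 -0.078 ]
cass 29140 [-0.1942 -0.125  -0.0794]
```

View pics/w2.png

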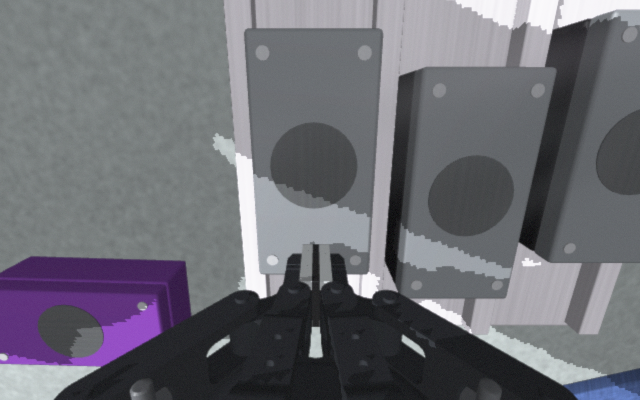

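The wrist view shows the shut fingertips at (315,250), overlapping the lane-3 cassette's rear edge (row 272). I'll check the fingers' actual depth there.

```bash
python3 - <<'E'
from h import *
m=manip.camera_model('wrist'); print(np.array(m['mount']).round(3),m['cx'],m['cy'])
C=cam('wrist');p,d=manip.snapshot('wrist');P=cloud(C,d);q=P[...,:2]-O;x=q@EX;y=q@EY
print('cam inst',(C[2][:2]-O)@EX,(C[2][:2]-O)@EY,C[2][2])
for u in (308,324,290,340):
  for v in (240,248,256,264,270,276,290,310): print(u,v,(np.array([x[v,u],y[v,u],P[v,u,2]])*1000).round(1),end=' ')
  print()
K,R,o=C; s=manip.state(); c=R.T@(np.array(s['position'])-o); print('tcp px',K@c/c[2])
E
```

```text
[[ 0.001 -0.953 -0.304  0.077]
 [ 1.     0.001  0.     0.001]
 [-0.    -0.304  0.953 -0.178]
 [ 0.     0.     0.     1.   ]] 315.3643391502731 200.6128186246863
cam inst -0.10983090098325586 0.07726376567250898 0.21031983905311785
308 240 [-177.9   81.    64.9] 308 248 [-176.6   80.8   76.7] 308 256 [-176.9   80.6   84.4] 308 264 [-176.4   80.4   92.6] 308 270 [-176.6   80.3   97.3] 308 276 [-176.6   80.2  101.9] 308 290 [-176.    79.9  112.5] 308 310 [-179.8   79.8  119.1] 
324 240 [-177.9   72.7   64.9] 324 248 [-176.9   73.    76.1] 324 256 [-176.7   73.2   84.7] 324 264 [-177.4   73.4   90.7] 324 270 [-176.4   73.6   97.6] 324 276 [-176.6   73.7  102. ] 324 290 [-176.2   74.   112.2] 324 310 [-176.4   74.3  123.5] 
290 240 [-177.1   90.3   66.6] 290 248 [-182.    90.5   65.9] 290 256 [-180.4   89.5   77.8] 290 264 [-181.2   89.    84. ] 290 270 [-180.1   88.4   91.4] 290 276 [-181.1   88.2   94.6] 290 290 [-174.7   86.4  114.5] 290 310 [-176.    85.7  124. ] 
340 240 [-177.7   64.3   65.3] 340 248 [-182.9   64.1   64.2] 340 256 [-180.5   65.2   77.6] 340 264 [-180.6   65.8   85.1] 340 270 [-181.2   66.1   89.4] 340 276 [-180.8   66.5   95. ] 340 290 [-175.    68.1  114. ] 340 310 [-175.7   68.9  124.5] 
tcp px [314.13483033 230.95927893   1.        ]
```

{"api": "drive_tool", "payload": {"deltas": [[[0,0,-2],0],[[0,0,-2],0],[[0,0,-1],0],[[0,0,0],0]]}}

```text
clock: 4.95
position: [0.4277, -0.1754, 0.083]
eef_rot: [[0.099, 0.995, 0.003], [0.995, -0.099, -0.001], [-0.001, 0.003, -1.0]]
force: [0.7, 0.6, 0.7]
gripper_width: -0.0001
grip_force: 0.0
```

```bash
python3 - <<'E'
from h import *
go(-235,78,32)
C=cam('wrist');p,d=manip.snapshot('wrist');P=cloud(C,d);q=P[...,:2]-O;x=q@EX;y=q@EY;z=P[...,2]
tz=manip.state()['position'][2]
for u in (308,322):
  print([(v,(np.array([x[v,u],y[v,u],z[v,u]-tz])*1000).round(0).tolist()) for v in range(205,260,4)])
m=(z>.06)&(z<.072)&(abs(y-.078)<.032)&(x>-.25)&(x<0); print('cass',m.sum(),np.percentile(x[m],[1,50,99.5]).round(4))
cv2.imwrite('pics/w3.png',p)
C=cam('scene'); p,d=manip.snapshot('scene'); cv2.imwrite('pics/s3.png',cv2.resize(p[170:290,190:310],None,fx=5,fy=5,interpolation=cv2.INTER_CUBIC))
E
```

```text
inst pos mm [-187.4   76.9   83. ] delta cm [-4.76 -0.12  5.1 ] yaw 84.31 F inst [ 0.67 -0.62  0.74] t 4.95 w -0.0001
[(205, [-176.0, 81.0, -17.0]), (209, [-179.0, 81.0, -17.0]), (213, [-182.0, 81.0, -17.0]), (217, [-185.0, 81.0, -17.0]), (221, [-187.0, 81.0, -16.0]), (225, [-190.0, 81.0, -16.0]), (229, [-193.0, 81.0, -16.0]), (233, [-197.0, 81.0, -17.0]), (237, [-221.0, 82.0, -63.0]), (241, [-225.0, 82.0, -63.0]), (245, [-177.0, 80.0, 42.0]), (249, [-177.0, 80.0, 47.0]), (253, [-177.0, 80.0, 51.0]), (257, [-177.0, 80.0, 55.0])]
[(205, [-176.0, 72.0, -16.0]), (209, [-179.0, 72.0, -17.0]), (213, [-110.0, 77.0, 179.0]), (217, [-185.0, 72.0, -17.0]), (221, [-187.0, 72.0, -16.0]), (225, [-191.0, 72.0, -17.0]), (229, [-194.0, 71.0, -16.0]), (233, [-197.0, 71.0, -17.0]), (237, [-220.0, 70.0, -62.0]), (241, [-224.0, 70.0, -62.0]), (245, [-177.0, 73.0, 42.0]), (249, [-177.0, 73.0, 46.0]), (253, [-177.0, 73.0, 50.0]), (257, [-177.0, 73.0, 55.0])]
cass 17365 [-0.1962 -0.1304 -0.0794]
```

View pics/w3.png

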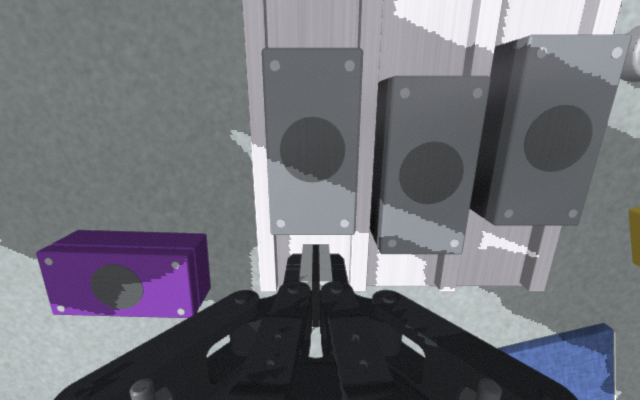

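```bash
python3 - <<'E'
from h import *
print(manip.tcp_to_grasp,[a for a in dir(manip) if a[0]!='_'])
s=manip.state(); pos=np.array(s['position']); E=np.array(s['eef_rot']).reshape(3,3)
C=cam('wrist');p,d=manip.snapshot('wrist');P=(cloud(C,d)-pos)@E
m=(P[...,2]>-.16)&(P[...,2]<.02)&(abs(P[...,1])<.09)&(P[...,0]<.06)&(P[...,0]>-.06); 
for a in np.arange(-.14,.02,.01):
    k=m&(P[...,2]>=a)&(P[...,2]<a+.01)
    if k.sum()>5: print('wrist toolz',a.round(2),k.sum(),'x',(np.percentile(P[k][:,0],[1,50,99])*1000).round(),'y',(np.percentile(P[k][:,1],[1,99])*1000).round())
C=cam('scene');p,d=manip.snapshot('scene');P=(cloud(C,d)-pos)@E
m=(P[...,2]>-.2)&(P[...,2]<.01)&(abs(P[...,1])<.09)&(P[...,0]<.06)&(P[...,0]>-.06); 
for a in np.arange(-.2,.02,.01):
    k=m&(P[...,2]>=a)&(P[...,2]<a+.01)
    if k.sum()>3: print('scene toolz',a.round(2),k.sum(),'x',(np.percentile(P[k][:,0],[1,50,99])*1000).round(),'y',(np.percentile(P[k][:,1],[1,99])*1000).round())
K,R,o=C
for dz in (0,-.02,-.04): 
    c=R.T@(pos+E@[0,0,dz]-o); print((K@c/c[2])[:2].round(), 'crop5', ((K@c/c[2])[:2]-[190,170])*5)
E
```

```text
0.0187 ['IKError', 'camera_model', 'finish_job', 'snapshot', 'state', 'tcp_to_grasp']
wrist toolz -0.14 440 x [18. 19. 20.] y [-17.  19.]
wrist toolz -0.13 7904 x [ 8. 12. 19.] y [-59.  61.]
wrist toolz -0.12 11000 x [-4. 11. 17.] y [-56.  57.]
wrist toolz -0.11 7834 x [-9. 11. 17.] y [-48.  50.]
wrist toolz -0.1 6466 x [-9.  8. 12.] y [-40.  41.]
wrist toolz -0.09 3547 x [-9. 11. 13.] y [-33.  35.]
wrist toolz -0.08 1018 x [-11.   9.  13.] y [-19.  20.]
wrist toolz -0.07 666 x [ 6. 10. 11.] y [-13.  14.]
wrist toolz -0.06 632 x [ 6.  7. 11.] y [-12.  14.]
wrist toolz -0.05 437 x [ 6. 10. 11.] y [-12.  14.]
wrist toolz -0.04 6 x [10. 10. 10.] y [-4.  7.]
wrist toolz 0.01 17135 x [-24.  25.  59.] y [-29.  89.]
scene toolz -0.2 108 x [-34.  -5.  33.] y [ 4. 38.]
scene toolz -0.19 96 x [-35.  -6.  36.] y [ 2. 38.]
scene toolz -0.18 95 x [-35.  -6.  35.] y [-1. 38.]
scene toolz -0.17 42 x [-27.   1.  29.] y [22. 38.]
scene toolz -0.16 31 x [-9. -1. 12.] y [33. 40.]
scene toolz -0.15 50 x [-17.  -0.  12.] y [13. 43.]
scene toolz -0.14 77 x [-17.   1.  21.] y [16. 60.]
scene toolz -0.13 71 x [-14.  -2.  19.] y [16. 61.]
scene toolz -0.12 11 x [-15. -10.  16.] y [14. 53.]
scene toolz -0.11 18 x [-15. -10.  -4.] y [-6. 46.]
scene toolz -0.1 19 x [-11.  -5.  11.] y [14. 36.]
scene toolz -0.09 17 x [-11.  -6.   3.] y [ 9. 29.]
scene toolz -0.06 4 x [-9. -8. -8.] y [-2.  6.]
scene toolz -0.05 5 x [-9. -8. -6.] y [-8.  6.]
[233. 227.] crop5 [214.16287382 283.85618731]
[231. 223.] crop5 [207.04026612 264.98674607]
[230. 219.] crop5 [199.65046972 245.40945993]
```

View pics/s3.png

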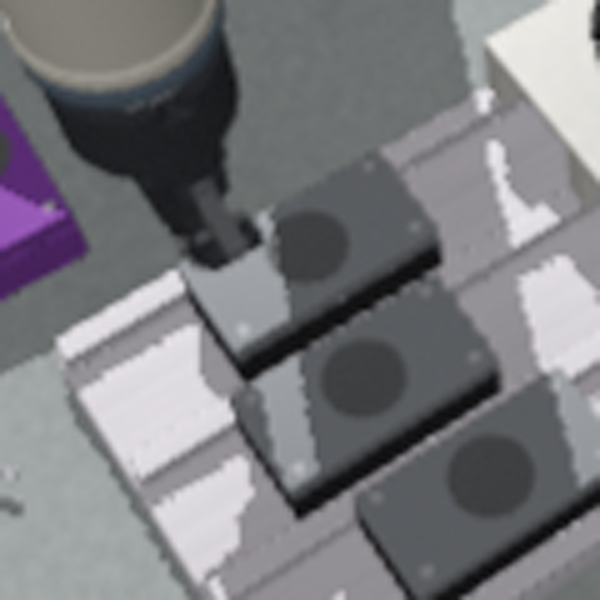

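The wrist and scene depth agree that the real fingertips end about 41 mm short of the reported TCP, while x and y are fine. The fingers were therefore passing above the cassette. I'll use tip z = reported z + 41 mm, back off, descend behind the cassette and watch the force.

{"api": "drive_tool", "payload": {"deltas": [[[-2.4,0,0],0],[[-2.4,-0.1,0],0],[[0,0,2.5],0],[[0,0,2.5],0],[[0,0,2],0],[[0,0,0.6],0],[[0,0,0],0]]}}

```text
clock: 5.85
position: [0.42, -0.2221, 0.0048]
eef_rot: [[0.099, 0.995, -0.002], [0.995, -0.099, 0.001], [0.001, -0.003, -1.0]]
force: [-0.3, 0.0, 0.1]
gripper_width: 0.0001
grip_force: 0.0
```

{"api": "drive_tool", "payload": {"deltas": [[[0,0,0.4],0],[[0,0,0.4],0],[[0,0,0.4],0],[[0,0,0],0]]}}

```text
clock: 6.25
position: [0.4209, -0.2226, -0.0062]
eef_rot: [[0.099, 0.995, -0.0], [0.995, -0.099, 0.0], [0.0, -0.0, -1.0]]
force: [-0.2, -0.8, 0.5]
gripper_width: -0.0002
grip_force: 0.0
```

```bash
python3 -c "
from h import *
go(-210,78,-9)"
```

```text
inst pos mm [-235.    79.1   -6.2] delta cm [2.5  0.11 0.28] yaw 84.32 F inst [-0.8   0.14  0.5 ] t 6.25 w -0.0002
```

{"api": "drive_tool", "payload": {"deltas": [[[0.6,0.1,0.2],0],[[0.6,0,0],0],[[0.6,0,0],0],[[0.3,0,0],0],[[0.2,0,0],0],[[0.2,0,0],0],[[0.2,0,0],0],[[0.2,0,0],0]]}}

```text
clock: 7.05
position: [0.4251, -0.194, -0.008]
eef_rot: [[0.099, 0.995, 0.0], [0.995, -0.099, -0.0], [-0.0, 0.0, -1.0]]
force: [0.3, -2.1, 0.3]
gripper_width: 0.0001
grip_force: 1.0
```

{"api": "drive_tool", "payload": {"deltas": [[[0.2,0,0],0],[[0.2,0,0],0]]}}

```text
clock: 7.25
position: [0.4254, -0.19, -0.0081]
eef_rot: [[0.099, 0.995, 0.0], [0.995, -0.099, -0.0], [-0.0, 0.0, -1.0]]
force: [0.5, -2.7, 1.7]
gripper_width: 0.0001
grip_force: 1.2
```

{"api": "drive_tool", "payload": {"deltas": [[[0.2,0,0],0],[[0.2,0,0],0]]}}

```text
clock: 7.45
position: [0.4257, -0.1859, -0.0081]
eef_rot: [[0.099, 0.995, 0.0], [0.995, -0.099, -0.0], [-0.0, 0.0, -1.0]]
force: [-0.2, -2.4, 1.3]
gripper_width: -0.0001
grip_force: 1.3
```

{"api": "drive_tool", "payload": {"deltas": [[[0.2,0,0],0],[[0.2,0,0],0]]}}

```text
clock: 7.65
position: [0.4262, -0.1819, -0.008]
eef_rot: [[0.099, 0.995, 0.0], [0.995, -0.099, -0.0], [-0.0, 0.0, -1.0]]
force: [-0.9, -2.6, 0.8]
gripper_width: 0.0
grip_force: 1.5
```

```bash
python3 -c "
from h import *
go(-235,78,-9)"
```

```text
inst pos mm [-194.    77.9   -8. ] delta cm [-4.1  -0.01  0.1 ] yaw 84.31 F inst [-2.72  0.66  0.79] t 7.65 w 0.0
```

Lane 3 moves with about 2.5 N of drag, which fits an empty cassette. Next I probe the middle lane.

{"api": "drive_tool", "payload": {"deltas": [[[-2.5,0,0],0],[[-2.5,0,0],0],[[0,0,-2.5],0],[[0,3,0],0],[[0,3,0],0],[[0,1.8,0],0],[[0,0,1.5],0],[[0,0,1],0],[[0,0,0],0]]}}

```text
clock: 8.55
position: [0.4955, -0.238, -0.0106]
eef_rot: [[0.099, 0.995, -0.005], [0.995, -0.099, 0.002], [0.002, -0.005, -1.0]]
force: [0.0, 0.0, -0.9]
gripper_width: -0.0001
grip_force: 0.0
```

```bash
python3 -c "
from h import *
go(-223,0,-8)"
```

```text
inst pos mm [-242.9    3.3  -10.6] delta cm [ 1.99  0.32 -0.26] yaw 84.3 F inst [ 0.   -0.   -0.94] t 8.55 w -0.0001
```

{"api": "drive_tool", "payload": {"deltas": [[[0,0,0],0],[[0.5,0.1,0],0],[[0.5,0,0],0],[[0.3,0,0],0],[[0.2,0,0],0],[[0.2,0,0],0],[[0.2,0,0],0],[[0.2,0,0],0],[[0.2,0,0],0],[[0.2,0,0],0]]}}

```text
clock: 9.55
position: [0.5023, -0.2147, -0.008]
eef_rot: [[0.099, 0.995, 0.0], [0.995, -0.099, -0.0], [-0.0, 0.0, -1.0]]
force: [-0.7, -1.2, 1.0]
gripper_width: -0.0
grip_force: 1.1
```

{"api": "drive_tool", "payload": {"deltas": [[[0.2,0,0],0],[[0.2,0,0],0]]}}

```text
clock: 9.75
position: [0.5027, -0.2107, -0.008]
eef_rot: [[0.099, 0.995, 0.0], [0.995, -0.099, -0.0], [-0.0, 0.0, -1.0]]
force: [-0.7, -1.9, 1.7]
gripper_width: 0.0
grip_force: 1.2
```

{"api": "drive_tool", "payload": {"deltas": [[[0.2,0,0],0],[[0.2,0,0],0]]}}

```text
clock: 9.95
position: [0.5031, -0.2066, -0.008]
eef_rot: [[0.099, 0.995, 0.0], [0.995, -0.099, -0.0], [-0.0, 0.0, -1.0]]
force: [-1.1, -1.7, 2.3]
gripper_width: -0.0
grip_force: 1.3
```

{"api": "drive_tool", "payload": {"deltas": [[[0.2,0,0],0],[[0.2,0,0],0]]}}

```text
clock: 10.15
position: [0.5034, -0.2026, -0.0081]
eef_rot: [[0.099, 0.995, 0.0], [0.995, -0.099, -0.0], [-0.0, 0.0, -1.0]]
force: [0.3, -3.3, 1.6]
gripper_width: -0.0001
grip_force: 1.5
```

```bash
python3 -c "
from h import *
go(-235,0,-8)"
```

```text
inst pos mm [-206.9   -1.1   -8.1] delta cm [-2.81 -0.11 -0.01] yaw 84.31 F inst [-3.24 -0.64  1.56] t 10.15 w -0.0001
```

The middle lane drags about 2 N, so it is probably empty too. Now the third lane, at y = -78.

{"api": "drive_tool", "payload": {"deltas": [[[-2,0,0],0],[[-2,0,0],0],[[0,0,-2.5],0],[[0,3,0],0],[[0,3,0],0],[[0,1.7,0],0],[[1,0,1.5],0],[[0.5,0,1],0],[[0,0,0],0]]}}

```text
clock: 11.05
position: [0.5743, -0.2329, -0.0109]
eef_rot: [[0.098, 0.995, -0.005], [0.995, -0.098, 0.002], [0.002, -0.006, -1.0]]
force: [0.7, -0.5, -0.4]
gripper_width: -0.0002
grip_force: 0.0
```

```bash
python3 -c "
from h import *
go(-201,-78,-8)"
```

```text
inst pos mm [-230.1  -74.6  -10.9] delta cm [ 2.91  0.34 -0.28] yaw 84.36 F inst [-0.39 -0.78 -0.44] t 11.05 w -0.0002
```

{"api": "drive_tool", "payload": {"deltas": [[[0.5,0,0],0],[[0.8,0.1,0],0],[[0.8,0,0],0],[[0.4,0,0],0],[[0.2,0,0],0],[[0.2,0,0],0],[[0.2,0,0],0],[[0.2,0,0],0]]}}

```text
clock: 11.85
position: [0.582, -0.2032, -0.0079]
eef_rot: [[0.099, 0.995, 0.001], [0.995, -0.099, -0.001], [-0.001, 0.001, -1.0]]
force: [-0.6, -5.2, 0.4]
gripper_width: 0.0001
grip_force: 2.6
```

{"api": "drive_tool", "payload": {"deltas": [[[0.2,0,0],0],[[0.2,0,0],0]]}}

```text
clock: 12.05
position: [0.5824, -0.1993, -0.0079]
eef_rot: [[0.099, 0.995, 0.001], [0.995, -0.099, -0.001], [-0.001, 0.001, -1.0]]
force: [-0.9, -4.5, 1.3]
gripper_width: 0.0
grip_force: 2.6
```

{"api": "drive_tool", "payload": {"deltas": [[[0.2,0,0],0],[[0.2,0,0],0]]}}

```text
clock: 12.25
position: [0.5828, -0.1954, -0.008]
eef_rot: [[0.099, 0.995, 0.001], [0.995, -0.099, -0.001], [-0.001, 0.001, -1.0]]
force: [-0.3, -5.3, 0.5]
gripper_width: -0.0002
grip_force: 2.6
```

{"api": "drive_tool", "payload": {"deltas": [[[0.2,0,0],0],[[0.2,0,0],0]]}}

```text
clock: 12.45
position: [0.5832, -0.1914, -0.0079]
eef_rot: [[0.099, 0.995, 0.001], [0.995, -0.099, -0.001], [-0.001, 0.001, -1.0]]
force: [-1.1, -5.2, -0.3]
gripper_width: 0.0006
grip_force: 2.6
```

```bash
python3 -c "
from h import *
go(-71,-78,-8)"
```

```text
inst pos mm [-187.8  -79.3   -7.9] delta cm [ 1.168e+01 -1.300e-01 -1.000e-02] yaw 84.31 F inst [-5.33  0.62 -0.3 ] t 12.45 w 0.0006
```

Lane y = -78 drags about 5.2 N, so that is the full cassette. I push it on at 30–40 mm/s, then creep near the stop.

{"api": "drive_tool", "payload": {"deltas": [[[0.3,-0.05,0],0],[[0.4,-0.05,0],0],[[0.4,0,0],0],[[0.4,0,0],0],[[0.4,0,0],0],[[0.4,0,0],0],[[0.4,0,0],0],[[0.4,0,0],0],[[0.4,0,0],0],[[0.4,0,0],0]]}}

```text
clock: 13.45
position: [0.586, -0.1524, -0.008]
eef_rot: [[0.099, 0.995, 0.0], [0.995, -0.099, -0.001], [-0.001, 0.001, -1.0]]
force: [-0.3, -5.9, 0.2]
gripper_width: -0.0001
grip_force: 2.7
```

{"api": "drive_tool", "payload": {"deltas": [[[0.4,0,0],0],[[0.4,0,0],0],[[0.4,0,0],0],[[0.4,0,0],0],[[0.4,0,0],0],[[0.4,0,0],0],[[0.4,0,0],0],[[0.4,0,0],0],[[0.4,0,0],0],[[0.4,0,0],0]]}}

```text
clock: 14.45
position: [0.5899, -0.1126, -0.008]
eef_rot: [[0.099, 0.995, 0.0], [0.995, -0.099, -0.001], [-0.001, 0.0, -1.0]]
force: [-0.4, -6.7, 0.6]
gripper_width: 0.0001
grip_force: 2.8
```

```bash
python3 -c "
from h import *
go(-71,-78,-8)"
```

```text
inst pos mm [-108.7  -78.2   -8. ] delta cm [ 3.77 -0.02 -0.  ] yaw 84.31 F inst [-6.68 -0.28  0.57] t 14.45 w 0.0001
```

{"api": "drive_tool", "payload": {"deltas": [[[0.4,0,0],0],[[0.4,0,0],0],[[0.4,0,0],0],[[0.4,0,0],0],[[0.4,0,0],0],[[0.4,0,0],0],[[0.2,0,0],0],[[0.2,0,0],0]]}}

```text
clock: 15.25
position: [0.5927, -0.0847, -0.008]
eef_rot: [[0.099, 0.995, 0.0], [0.995, -0.099, -0.001], [-0.001, 0.0, -1.0]]
force: [0.0, -6.1, 1.5]
gripper_width: -0.0001
grip_force: 2.9
```

{"api": "drive_tool", "payload": {"deltas": [[[0.1,0,0],0],[[0.1,0,0],0],[[0.1,0,0],0],[[0.1,0,0],0]]}}

```text
clock: 15.65
position: [0.5931, -0.0808, -0.008]
eef_rot: [[0.099, 0.995, 0.0], [0.995, -0.099, -0.001], [-0.001, 0.0, -1.0]]
force: [-0.1, -5.4, 1.4]
gripper_width: -0.0002
grip_force: 2.9
```

{"api": "drive_tool", "payload": {"deltas": [[[0.1,0,0],0],[[0.1,0,0],0]]}}

```text
clock: 15.85
position: [0.5933, -0.0789, -0.0079]
eef_rot: [[0.099, 0.995, 0.0], [0.995, -0.099, -0.001], [-0.001, 0.0, -1.0]]
force: [-0.2, -5.9, 1.2]
gripper_width: 0.0001
grip_force: 2.9
```

```bash
python3 -c "
from h import *
go(-71,-78,-8)"
```

```text
inst pos mm [-74.9 -78.2  -7.9] delta cm [ 0.39 -0.02  0.  ] yaw 84.31 F inst [-5.9  -0.42  1.22] t 15.85 w 0.0001
```

{"api": "drive_tool", "payload": {"deltas": [[[0.05,0,0],0],[[0.05,0,0],0],[[0.05,0,0],0],[[0.05,0,0],0]]}}

```text
clock: 16.25
position: [0.5934, -0.0769, -0.008]
eef_rot: [[0.099, 0.995, 0.0], [0.995, -0.099, -0.001], [-0.001, 0.0, -1.0]]
force: [0.2, -6.2, 1.5]
gripper_width: -0.0002
grip_force: 3.0
```

{"api": "drive_tool", "payload": {"deltas": [[[0.05,0,0],0],[[0.05,0,0],0]]}}

```text
clock: 16.45
position: [0.5936, -0.0759, -0.0079]
eef_rot: [[0.099, 0.995, 0.0], [0.995, -0.099, -0.001], [-0.001, 0.0, -1.0]]
force: [-0.7, -5.6, 2.3]
gripper_width: 0.0002
grip_force: 3.0
```

{"api": "drive_tool", "payload": {"deltas": [[[0.05,0,0],0],[[0.05,0,0],0]]}}

```text
clock: 16.65
position: [0.5936, -0.0757, -0.0079]
eef_rot: [[0.099, 0.995, 0.0], [0.995, -0.099, -0.002], [-0.002, 0.0, -1.0]]
force: [-2.0, -13.8, 1.9]
gripper_width: -0.0004
grip_force: 6.9
```

The force jumped to 14 N with no further travel, so the cassette is against the stop. Hold briefly, then check.

{"api": "drive_tool", "payload": {"deltas": [[[0.03,0,0],0],[[0,0,0],0],[[0,0,0],0],[[0,0,0],0]]}}

```text
clock: 17.05
position: [0.5936, -0.0757, -0.008]
eef_rot: [[0.099, 0.995, 0.0], [0.995, -0.099, -0.002], [-0.002, 0.0, -1.0]]
force: [-1.0, -12.2, 1.4]
gripper_width: 0.0004
grip_force: 6.4
```

```bash
python3 - <<'E'
from h import *
go(-71,-78,-8)
z=np.load('top0.npz')
for n in ['scene','top']:
    C=cam(n); p,d=manip.snapshot(n); P=cloud(C,d); q=P[...,:2]-O; x=q@EX;y=q@EY;zz=P[...,2]
    for Y in (-.078,0,.078):
        m=(zz>.06)&(zz<.07)&(abs(y-Y)<.029)&(x>-.25)&(x<-.005); 
        if m.sum()>20: print(n,Y,m.sum(),np.percentile(x[m],[1,99]).round(4))
    m=(zz>.1)&(zz<.21)&(abs(y)<.03)&(x>.0)&(x<.15)
    if m.sum()>5: print('lever pts',m.sum()); t=m&(zz>np.percentile(zz[m],85)); print('lever top',x[t].mean().round(4),y[t].mean().round(4),zz[m].max().round(4), 'x rng',np.percentile(x[m],[1,99]).round(3),'y',np.percentile(y[m],[1,99]).round(3))
    m=(zz>.088)&(zz<.1)&(abs(y)>.035)&(abs(y)<.12)&(x>.0)&(x<.15)
    if m.sum()>5:print('cap',np.percentile(x[m],[1,99]).round(3),np.percentile(y[m],[1,99]).round(3))
E
```

```text
inst pos mm [-71.7 -78.2  -8. ] delta cm [ 0.07 -0.02  0.  ] yaw 84.33 F inst [-12.24  -0.22   1.43] t 17.05 w 0.0004
scene -0.078 179 [-0.0798 -0.0056]
scene 0 1047 [-0.1929 -0.0757]
scene 0.078 908 [-0.1799 -0.0665]
lever pts 184
lever top 0.0828 -0.0162 0.1121 x rng [0.054 0.123] y [-0.025 -0.004]
lever pts 519
lever top 0.0594 0.0002 0.196 x rng [0.052 0.122] y [-0.024  0.025]
cap [0.08  0.092] [0.063 0.094]
```

The cassette is home: the finger front is at about x = -61 mm. The empties sit at about -134 and -123 mm, well outside. I now retreat, rise and measure the lever ball.

{"api": "drive_tool", "payload": {"deltas": [[[-1,0,0],0],[[-2,0,0],0],[[0,0,-4],0],[[0,0,-4],0],[[0,0,-4],0],[[0,0,-4],0],[[0,0,-3.5],0],[[0,0,0],0],[[0,0,0],0]]}}

```text
clock: 18.05
position: [0.5909, -0.1037, 0.1875]
eef_rot: [[0.099, 0.995, 0.002], [0.995, -0.099, 0.0], [0.0, 0.002, -1.0]]
force: [-0.9, 0.7, -0.6]
gripper_width: -0.0001
grip_force: 0.0
```

```bash
python3 - <<'E'
from h import *
go(0,0,124)
for n in ['scene','top']:
    C=cam(n); p,d=manip.snapshot(n); P=cloud(C,d); q=P[...,:2]-O; x=q@EX;y=q@EY;zz=P[...,2]
    m=(zz>.15)&(zz<.21)&(abs(y)<.04)&(x>.0)&(x<.15)
    if m.sum()>5: 
        A=np.stack([x[m],y[m],zz[m]],1); v=np.stack([(C[2][:2]-O)@EX,(C[2][:2]-O)@EY,C[2][2]]); u=v-A.mean(0);u/=np.linalg.norm(u)
        print(n,len(A),'surface mean',A.mean(0).round(4),'~centre',(A.mean(0)-u*.009).round(4))
    m=(zz>.06)&(zz<.07)&(abs(y+.078)<.029)&(x>-.25)&(x<-.005)
    if m.sum()>20: print('full',m.sum(),np.percentile(x[m],[1,99]).round(4))
E
```

```text
inst pos mm [-99.8 -78.3 187.5] delta cm [ 9.98 -7.84  6.34] yaw 84.3 F inst [ 0.59  0.97 -0.58] t 18.05 w -0.0001
scene 105 surface mean [ 0.0571 -0.0026  0.1868] ~centre [0.0605 0.0012 0.1794]
full 486 [-0.0589 -0.0056]
top 118 surface mean [0.0572 0.0018 0.1896] ~centre [ 0.0583 -0.      0.1808]
```

{"api": "drive_tool", "payload": {"deltas": [[[3,-2,0],0],[[3,-2,0],0],[[3,-2,0],0],[[2,-1.8,0],0],[[0,0,2.5],0],[[0,0,2.5],0],[[0,0,1.5],0],[[0,0,0],0],[[0,0,0],0]]}}

```text
clock: 19.05
position: [0.5232, 0.0136, 0.1211]
eef_rot: [[0.099, 0.995, -0.002], [0.995, -0.099, 0.0], [-0.0, -0.002, -1.0]]
force: [-0.2, 0.8, 0.3]
gripper_width: 0.0002
grip_force: 0.0
```

```bash
python3 -c "
from h import *
go(115,0,122)"
```

```text
inst pos mm [ 10.2   0.7 121.1] delta cm [10.48  0.07 -0.1 ] yaw 84.31 F inst [0.8  0.27 0.34] t 19.05 w 0.0002
```

{"api": "drive_tool", "payload": {"deltas": [[[1,0,0],0],[[1,0,0],0],[[1,0,0],0],[[1,0,0],0],[[1,0,0],0],[[1,0,0],0],[[1,0,0],0],[[1,0,0],0],[[0.8,0,0],0]]}}

```text
clock: 19.95
position: [0.5325, 0.1021, 0.1217]
eef_rot: [[0.099, 0.995, -0.0], [0.995, -0.099, -0.0], [-0.0, -0.0, -1.0]]
force: [-0.4, -0.5, 0.3]
gripper_width: 0.0001
grip_force: 0.5
```

{"api": "drive_tool", "payload": {"deltas": [[[0.3,0,0],0],[[0.3,0,0],0],[[0.3,0,0],0]]}}

```text
clock: 20.25
position: [0.5329, 0.1075, 0.1216]
eef_rot: [[0.097, 0.995, -0.001], [0.995, -0.097, -0.005], [-0.005, -0.001, -1.0]]
force: [0.4, -24.5, 2.3]
gripper_width: -0.0003
grip_force: 11.2
```

```bash
python3 -c "
from h import *
go(115,0,122)"
```

```text
inst pos mm [104.6   0.3 121.6] delta cm [ 1.04  0.04 -0.05] yaw 84.41 F inst [-24.39  -2.82   2.31] t 20.25 w -0.0003
```

The lever has reached its stop (force jumped to 24 N). I back off and verify.

{"api": "drive_tool", "payload": {"deltas": [[[-1,0,0],0],[[-2,0,0],0],[[-3,0,0],0],[[-3,0,-2],0],[[-4,0,-3],0],[[-4,0,0],0],[[-4,0,0],0],[[0,0,0],0],[[0,0,0],0]]}}

```text
clock: 21.15
position: [0.5125, -0.0996, 0.1719]
eef_rot: [[0.102, 0.995, 0.0], [0.995, -0.102, 0.001], [0.001, 0.0, -1.0]]
force: [-0.4, 0.2, 0.3]
gripper_width: -0.0
grip_force: 0.0
```

```bash
python3 - <<'E'
from h import *
go(0,0,124); z0=np.load('top0.npz')
for n in ['scene','top']:
    C=cam(n); p,d=manip.snapshot(n); P=cloud(C,d); q=P[...,:2]-O; x=q@EX;y=q@EY;zz=P[...,2]
    m=(zz>.155)&(zz<.21)&(abs(y)<.03)&(x>.0)&(x<.155)
    if m.sum()>5: 
        A=np.stack([x[m],y[m],zz[m]],1); print(n,len(A),'ball surf',A.mean(0).round(4))
    for Y in (-.078,0,.078):
        m=(zz>.06)&(zz<.075)&(abs(y-Y)<.029)&(x>-.25)&(x<-.005)
        if m.sum()>20: print(Y,m.sum(),np.percentile(x[m],[1,99]).round(4),'z',np.percentile(zz[m],[5,50,95]).round(4))
    cv2.imwrite(f'pics/{n}9.png',p[100:340,160:460] if n=='scene' else p)
E
```

```text
inst pos mm [-1.035e+02  1.000e-01  1.719e+02] delta cm [10.35 -0.02  4.8 ] yaw 84.15 F inst [0.17 0.4  0.3 ] t 21.15 w -0.0
scene 110 ball surf [ 0.1248 -0.0022  0.1801]
-0.078 498 [-0.0588 -0.0059] z [0.0639 0.067  0.0697]
0 1088 [-0.1928 -0.075 ] z [0.0642 0.0669 0.0695]
0.078 907 [-0.1799 -0.0653] z [0.0638 0.0669 0.0696]
top 129 ball surf [0.1253 0.0014 0.1826]
-0.078 94 [-0.0172 -0.005 ] z [0.0646 0.0672 0.0701]
0 744 [-0.1942 -0.0763] z [0.0643 0.0669 0.0697]
```

View pics/scene9.png

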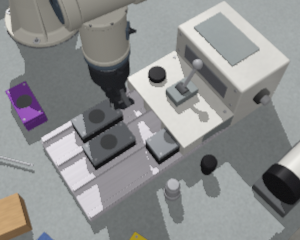

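The picture shows the full cassette half in its port at (162,147), both empties on the bed at (98,120) and (108,142), and the lever leaning to the housing with its ball at (196,63). The dust cap, objective and eyepiece are unmoved. The ball is at x ≈ 127 mm, which matches the lever's end stop, and the arm is clear of everything.

```bash
python3 -c "
from bench import manip
print(manip.finish_job())"
```

```text
the job is handed in; nothing more can be done
None
```

I pushed the full cassette (lane y = -78 mm, about 5.2 N of drag against 2–2.5 N for the others) home to its stop, pushed the lever fully over and left both empties outside their ports; the job is handed in at about 21 s, and no verdict was returned.

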